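# Rolling model wheelsets through a run-out gauge and rejecting the one that lifts

### The job

One of the two wheelsets is out of round. Roll each of them, one at a time, along the flat plate of the roll gauge under its brass keeper rails, pushing gently. The true one runs through and drops into the green pocket at the far end, where it stays; the one that lifts and binds under the rails must not be forced: bring it back out and put it in the red reject tray. Leave the other things on the bench alone.

Things in the scene. Friction and masses are not known exactly. Their poses are not given: they have to be found in the camera images.
- gauge: the roll gauge, fixed: flat steel plate 220 mm long, 130 mm wide (y). Origin: on its underside, 125 mm from the entry end, mid-width; +x is the rolling direction, entry to pocket. Plate top 20 mm above the origin, x -125 to +30 mm. From x = -50 mm on, side walls with inner faces at y = +-47 mm; from x = -88 to -48 mm they flare out to +-58 mm as a funnel (30 mm high). A 5 mm high lip closes the very entry end
- gauge_entry (a point): where a wheelset is set down on the open entry of the plate with its axle along the gauge's y axis: centre of the axle, 40 mm above the bench, 85 mm before the gauge's origin. Axes as the gauge
- gauge_pocket (a point): middle of the green pocket's floor, 15 mm above the bench, 60 mm beyond the gauge's origin. The pocket lies 5 mm below the plate, from x = +30 mm (step) to the end wall at +89 mm of the gauge: room for one wheelset, its axle centre then 35 mm above the bench. Axes as the gauge
- keepers: the two brass keeper rails, rigid, over the wheels (|y| 34 to 54 mm), from x = -50 to +95 mm of the gauge: underside 42 mm, top 48 mm above the plate. A true wheel passes with 2 mm to spare, an out-of-round one wedges within half a turn. Between them, above the axle, a 68 mm wide slot is open the whole length, pocket too: fingers reach the axle there. Origin and axes as the gauge
- rack: the wooden rack, fixed: board 180 x 115 mm, 12 mm thick, origin at the centre of its underside; two places at x = -45 and +45 mm, each with two 4 mm high strips at +-18 mm that keep the wheels from rolling; axles lie along its y axis
- wheelset_1_mid (a point): one of two look-alike wheelsets: steel axle 10 mm thick, two dark wheels (40 mm diameter, 12 mm thick, red outer discs), 88 mm long, 64 mm of axle free between the wheels, 0.2 to 0.33 kg. One is true, the other has both wheels out of round, 45 mm across one way; hard to tell by eye. Starts standing in a rack place (axle centre 32 mm above the bench). Point: middle of the axle; y axis along the axle
- wheelset_2_mid (a point): one of two look-alike wheelsets: steel axle 10 mm thick, two dark wheels (40 mm diameter, 12 mm thick, red outer discs), 88 mm long, 64 mm of axle free between the wheels, 0.2 to 0.33 kg. One is true, the other has both wheels out of round, 45 mm across one way; hard to tell by eye. Starts standing in a rack place (axle centre 32 mm above the bench). Point: middle of the axle; y axis along the axle
- reject_tray: red open tray, fixed, 170 (x) x 160 (y) x 35 mm high, walls and floor 4 to 5 mm, origin at the centre of its underside
- oil_bottle: amber oil bottle, 40 mm in diameter, 95 mm high, bystander; origin under its centre
- paint_jar_blue: blue paint jar, 40 mm in diameter, 40 mm high, bystander; origin under its centre
- paint_jar_yellow: yellow paint jar, 40 mm in diameter, 40 mm high, bystander; origin under its centre
- screwdriver: screwdriver, 170 mm long, lying, bystander; origin under its middle
- mug: blue mug, 76 mm in diameter, 85 mm high, bystander; origin under its centre
- spool: orange spool, 50 mm in diameter, 30 mm high, bystander; origin under its centre

How it is judged (in metres and radians):
On the way:
1. the out-of-round wheelset has been rolled in under the keeper rails until it lifts against them (contact force between wheelset_2 and keepers above 0.5 N and z of wheelset_2_mid in the frame of gauge below 0.05 m), for 0.05 s.
At the end, for the whole second after the job is handed in: the true wheelset lies in the sunken pocket (axle centre 36 to 85 mm along the gauge, under 37.5 mm above its underside); the out-of-round one lies inside the reject tray (axle centre within its walls, under 45 mm above its underside); both slower than 50 mm/s (x of wheelset_1_mid in the frame of gauge between 0.036 and 0.085 m and z of wheelset_1_mid in the frame of gauge below 0.0375 m and y of wheelset_1_mid in the frame of gauge between -0.02 and 0.02 m and linear speed of each of wheelset_1, wheelset_2 below 0.05 m/s and x of wheelset_2_mid in the frame of reject_tray between -0.08 and 0.08 m and y of wheelset_2_mid in the frame of reject_tray between -0.075 and 0.075 m and z of wheelset_2_mid in the frame of reject_tray below 0.045 m); the robot touches nothing.
It fails at once if a wheelset in the gauge is pushed or pulled with more than 25 N at the keepers ((contact force between the fingers and wheelset_1 above 25 N and x of wheelset_1_mid in the frame of gauge between -0.065 and 0.095 m and y of wheelset_1_mid in the frame of gauge between -0.05 and 0.05 m and z of wheelset_1_mid in the frame of gauge below 0.05 m) or (contact force between the fingers and wheelset_2 above 25 N and x of wheelset_2_mid in the frame of gauge between -0.065 and 0.095 m and y of wheelset_2_mid in the frame of gauge between -0.05 and 0.05 m and z of wheelset_2_mid in the frame of gauge below 0.05 m)).
It fails at once if a wheelset is forced against the keeper rails with more than 40 N (contact force between any of wheelset_1, wheelset_2 and keepers above 40 N).
It fails at once if the robot presses on the gauge with more than 20 N (contact force between any of the arm, the fingers and gauge above 20 N).
It fails at once if a bystander is moved more than 20 mm (distance of any of oil_bottle, paint_jar_blue, paint_jar_yellow, screwdriver, mug, spool from where it was at the start of the episode above 0.02 m).
It also fails if it takes over 64 s, if anything falls off the work surface, if the arm or the gripper's body presses on something with over 40 N, if the wrist force passes 120 N, or if a joint passes its speed limit or range.

### The arm

A 6-joint arm with a two-finger parallel gripper is mounted at the origin on the work surface. World frame = base frame: x ahead of the robot, y to its left, z up, the work surface at z = 0. Lengths are in mm, angles in rad, forces in N, time in s.
With the tool pointing down it reaches from about 350 to 725 mm from the base axis. Payload 4.3 kg.
Tool frame: the origin (TCP) lies on the centre line of the jaws, within the pads' length; the fingertips stand 17 mm ahead of it and the grasp point (between the pads) lies 2 mm behind it; z points along the fingers, y is the line along which they close (so a half turn about z gives the same grasp; the last joint's range is limited). The gripper opens to 85 mm and grips with 20 to 120 N. Pads are 22 mm wide; open, the fingers measure 114 mm over their backs; the gripper's body (76 mm by 85 mm) begins 54 mm behind the grasp point. The pads swing forward as they close: fully open they stand 13 mm farther back than shut.
Start: joints at [-1.365, 0.377, 0.081, 1.274, 0, 1.46], TCP at [178.593, -546.598, 248.329] pointing down, gripper open.
Joint ranges: [-2.72, 2.72], [-0.84, 1.66], [-1.02, 1.22], [-1.77, 2.12], [-1.37, 1.28], [-3.14, 3.14]. Speed limits (rad/s): [2.57, 2.57, 3.14, 3.14, 3.14, 3.14].

### API

Orientations are given as a 3x3 rotation matrix whose columns are the frame's x, y, z axes.
In Python, from plant import r, optics, ticket gives the robot as it stands.
- The arm moves only by the tool drive_tool, never from a script. Its argument "commands" is text: rows parted by semicolons, each of 5 numbers parted by spaces: the opening, from 0 (shut) to 1 (fully open), then the shift along the tool's x, y, z as a fraction of full scale, then the turn about the tool's z as a fraction of full scale. In form: fingers dx dy dz turn; .... A call has 1 to 12 rows; each row is the pose to reach, as a shift and turn from the pose commanded when the call began, along the tool's axes at that moment; what a row does not reach only later rows make up. Full scale, the value 1, is 0.8 m for a shift and 45 degrees for a turn. A row lasts 1/8 s, in which the tool goes at most 62.5 mm and 10.7 degrees, less where a joint would pass 70% of its speed; a pose out of reach is approached as far as the arm can. A call with a number of a shift or a turn outside -1 to 1 is refused whole. A call with a gripper value outside its range is refused whole. The fingers move at their own pace and stop on an object; "force" is the grip in N (left out, the last holds). Time passes only in rows, so rows that repeat a pose let the fingers close. It gives the time, the measured TCP pose, the force, the opening and the grip force at its end, in the units of the state.
- r.read_state(): the state, without advancing time (a new reading comes with each control period).
- optics.read_camera(name): name is "scene" or "top" or "wrist"; returns a dict with "img" (420x560x3 uint8, red, green, blue), "K" (3x3 intrinsics, pixels), "cam_to_world" (4x4, takes a point from camera to world coordinates); the wrist camera has in their place "hand_eye" (4x4, takes a point from camera to tool coordinates, whose origin is the TCP and whose axes are the flange's). Camera axes: x right, y down, z forward; pixel columns grow to the right and rows downward; lengths in mm; the calibration is good to about 2 mm. The wrist camera is an equidistant fisheye: a pixel r from the principal point sees the ray r / f radians off the axis. A picture is of the moment at which its call begins: read the wrist's pose just before it. There is no depth.
- ticket.sign_off(): hands the job in; it is judged then, once.
The state is a dict: "time_s": time; "joint_pos": joint angles; "qd": joint speeds; "joint_efforts": joint torques, N m; "eef_pos": TCP position; "ee_rot": TCP orientation; "force": force on the tool from outside, world axes, zero at the start; "wrist_torque": the same for the moment, N m; "finger_gap": finger opening in mm; "grip_force": force on a finger pad.
Only numpy, scipy, OpenCV 4.12 (cv2) and the standard library are available. Lean on these libraries where they do the work, as an engineer would, in place of code of your own. Each camera call takes 0.05 s, during which the arm holds its last target. There are 200 camera calls.

## Working session

There is one attempt and no reset: what is moved stays moved. The work goes in short steps, Python scripts to look and compute and a tool call to move; the robot and the scene stay as the last step left them, time stands still between calls to the robot, and variables do not carry over. Pictures are saved under pics/ and viewed, at most 10 in all, crops included, and the job is handed in when it is done.

Besides the shell and the picture viewer there is one more tool, called after "Call:" in YAML: its name, and indented under it one key for each argument. drive_tool: Moves the arm, as the interface text tells. Its arguments: {"type":"object","properties":{"commands":{"type":"string"},"force":{"type":"number"}},"required":["commands"]}

```bash
mkdir -p pics; ls
python3 - <<'E'
from plant import r,optics
import cv2,numpy as np
s=r.read_state();print(s['time_s'],s['eef_pos'],s['ee_rot'],s['finger_gap'])
for n in['top','scene']:
    c=optics.read_camera(n);cv2.imwrite(f'pics/{n}0.png',c['img'][:,:,::-1]);np.savez(f'{n}0.npz',**c);print(n,c['K'],c['cam_to_world'])
E
```

```text
pics
0.0 [ 178.44262276 -545.94011701  247.35486283] [[ 9.50570107e-01  3.10509779e-01 -3.85397075e-04]
 [ 3.10509901e-01 -9.50567938e-01  2.04830722e-03]
 [ 2.69673319e-04 -2.06672922e-03 -9.99997828e-01]] 85.57314222608626
top [[499.12808631   0.         291.17274094]
 [  0.         499.12808631 207.61305783]
 [  0.           0.           1.        ]] [[ 1.43452840e-02 -9.82859526e-01  1.83797076e-01  3.40950057e+02]
 [-9.99895137e-01 -1.44651195e-02  6.88799103e-04  8.67765533e+01]
 [ 1.98165391e-03 -1.83787684e-01 -9.82963967e-01  1.31341749e+03]
 [ 0.00000000e+00  0.00000000e+00  0.00000000e+00  1.00000000e+00]]
scene [[477.32800767   0.         286.78916042]
 [  0.         477.32800767 206.15027325]
 [  0.           0.           1.        ]] [[ 3.71419615e-01  6.10439836e-01 -6.99578928e-01  1.35461615e+03]
 [ 9.28360550e-01 -2.55478486e-01  2.69958207e-01 -2.40525451e+02]
 [-1.39341219e-02 -7.49729251e-01 -6.61597982e-01  8.10959721e+02]
 [ 0.00000000e+00  0.00000000e+00  0.00000000e+00  1.00000000e+00]]
```

View pics/top0.png

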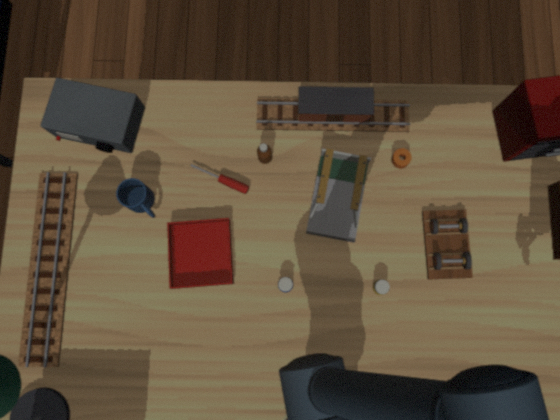

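View pics/scene0.png

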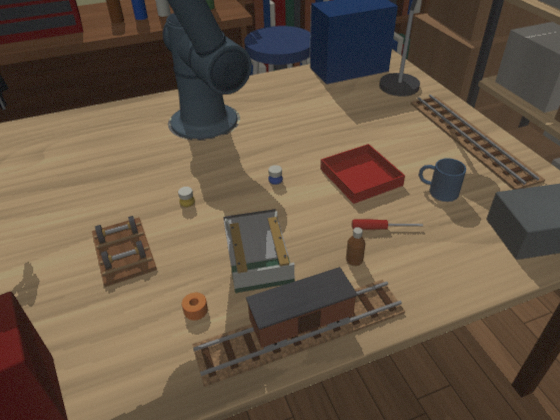

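Top: gauge about (338,197) with the pocket at the top (far from the robot), rack (448,243) with wheelsets at (449,226) and (452,261), tray (201,253). Zooming in on gauge and rack.

Run:
```python
import cv2,numpy as np
i=cv2.imread('pics/top0.png')[140:290,290:490]
cv2.imwrite('pics/crop1.png',cv2.resize(np.clip(i*1.8,0,255).astype('uint8'),None,fx=4,fy=4,interpolation=cv2.INTER_CUBIC))
```

```text
(no output)
```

View pics/crop1.png

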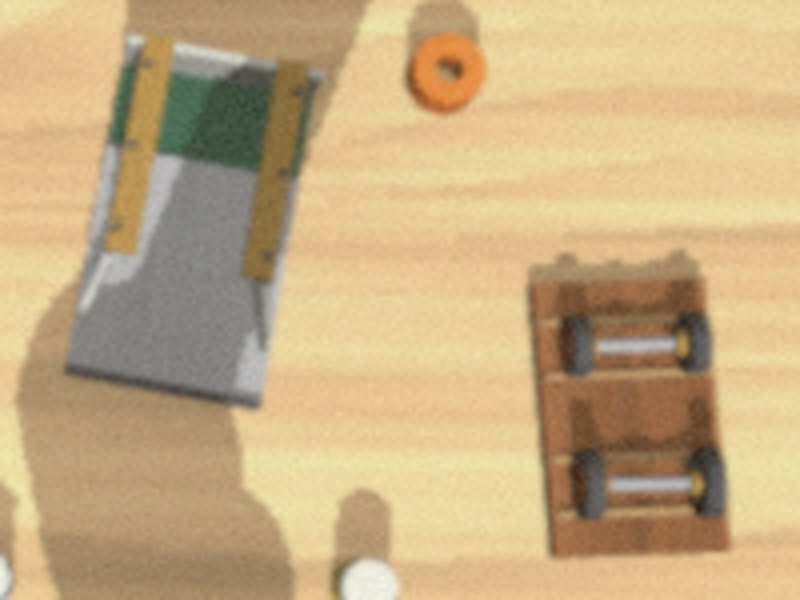

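```bash
cat > h.py <<'E'
import numpy as np,cv2
from scipy.optimize import least_squares
def ray(c,px):
    K,T=c['K'],c['cam_to_world'];d=T[:3,:3]@np.linalg.solve(K,[px[0],px[1],1.]);return T[:3,3],d
def onz(c,px,z):
    o,d=ray(c,px);return (o+d*(z-o[2])/d[2])
def fit(L,W):
    L,W=np.array(L,float),np.array(W)[:,:2]
    f=lambda p:(L@np.array([[np.cos(p[2]),np.sin(p[2])],[-np.sin(p[2]),np.cos(p[2])]])+p[:2]-W).ravel()
    r=min((least_squares(f,[*W.mean(0),a]) for a in(-1.5,0,1.5,3)),key=lambda r:r.cost);return r.x,np.round(r.fun.reshape(-1,2),1)
E
python3 - <<'E'
from h import *
c=np.load('top0.npz');u=lambda p:(p[0]/4+290-.4,p[1]/4+140-.4)
g=fit([(95,54),(95,34),(-50,34),(-50,54),(95,-34),(95,-54),(-50,-54),(-50,-34)],[onz(c,u(p),68) for p in[(148,38),(173,40),(135,254),(106,250),(281,62),(309,66),(272,277),(243,273)]]);print('gauge',g)
print('entry corners',[onz(c,u(p),25).round() for p in[(67,370),(260,405)]])
k=fit([(90,57.5),(90,-57.5),(-90,-57.5),(-90,57.5)],[onz(c,u(p),12) for p in[(530,280),(705,278),(729,548),(552,554)]]);print('rack',k)
for x,y,a in[(*k[0],)]:
    for s in(45,-45):print('ws',x+s*np.cos(a),y+s*np.sin(a))
for p in[(598,346),(680,345),(608,486),(693,484)]:print(onz(c,u(p),32).round(1))
i=c['img'].astype(int);m=((i[...,0]>90)&(i[...,1]<60)&(i[...,2]<60)).astype('uint8');m[:, :150]=0;m[:210]=0;m[300:]=0;m[:,250:]=0
ct=max(cv2.findContours(m,0,1)[0],key=cv2.contourArea);R=cv2.minAreaRect(ct);b=cv2.boxPoints(R);print(b)
W=[onz(c,p,35) for p in b];print('tray',np.mean(W,0),[w.round() for w in W])
E
```

```text
gauge (array([ 6.29051673e+02, -3.70885446e+01, -1.75003948e-01]), array([[ 2.3,  1.6],
       [-0. , -1.8],
       [-1. , -0.9],
       [ 0.2,  0.3],
       [ 1.9,  1.1],
       [ 0.8, -0.5],
       [-2.7, -0.6],
       [-1.5,  0.7]]))
entry corners [array([518.,  47.,  25.]), array([497., -78.,  25.])]
rack (array([ 4.96203301e+02, -3.21346363e+02,  4.00778679e-02]), array([[-0.2, -0.7],
       [ 1.3,  0.5],
       [-1. , -0. ],
       [-0.1,  0.2]]))
ws 541.1671659126248 -319.543341770706
ws 451.239436835361 -323.14938433926216
[ 537.4 -296.9   32. ]
[ 538.8 -350.2   32. ]
[ 446.8 -299.7   32. ]
[ 448.9 -354.2   32. ]
[[165.65231 220.74153]
 [228.12616 217.27077]
 [231.85233 284.34155]
 [169.37848 287.81232]]
tray [460.49938628 322.76322586  35.        ] [array([541., 412.,  35.]), array([552., 251.,  35.]), array([380., 235.,  35.]), array([369., 393.,  35.])]
```

Call:
drive_tool:
  commands: "0.4 0.516 -0.127 0.05 -0.8;0.4 0.516 -0.127 0.05 -0.8;0.4 0.516 -0.127 0.05 -0.8;0.4 0.516 -0.127 0.05 -0.8;0.4 0.516 -0.127 0.05 -0.8;0.4 0.516 -0.127 0.05 -0.8;0.4 0.516 -0.127 0.05 -0.8;0.4 0.516 -0.127 0.05 -0.8;0.4 0.516 -0.127 0.05 -0.8;0.4 0.516 -0.127 0.05 -0.8"
  force: 30

```text
time_s: 1.35
eef_pos: [538.3, -322.7, 208.4]
ee_rot: [[0.588, 0.809, -0.0], [0.809, -0.588, -0.0], [-0.0, -0.0, -1.0]]
force: [0.3, -0.3, -0.2]
finger_gap: 33.9
grip_force: 0.0
```

Call:
drive_tool:
  commands: "0.4 0 0 0 -0.85;0.4 0 0 0 -0.85;0.4 0 0 0 -0.85;0.4 0 0 0 -0.85;0.4 0 0 0 -0.85"

```text
time_s: 1.98
eef_pos: [538.5, -322.9, 208.7]
ee_rot: [[-0.038, 0.999, 0.0], [0.999, 0.038, -0.0], [-0.0, 0.0, -1.0]]
force: [-0.7, 0.4, 0.2]
finger_gap: 34.2
grip_force: 0.0
```

```bash
cat >> h.py <<'E'
from plant import r,optics
def wrist():
    s=r.read_state();c=optics.read_camera('wrist');return s,c
def wonz(s,c,px,z):
    K=c['K'];d=np.array([px[0]-K[0,2],px[1]-K[1,2]]);q=np.hypot(*d);t=q/K[0,0]
    v=np.r_[d/max(q,1e-9)*np.sin(t),np.cos(t)];H=c['hand_eye'];R=np.array(s['ee_rot'])
    o=np.array(s['eef_pos'])+R@H[:3,3];w=R@(H[:3,:3]@v);return o+w*(z-o[2])/w[2]
def st(s):print('t',round(s['time_s'],2),np.round(s['eef_pos'],1),'yawx',round(np.arctan2(s['ee_rot'][1][0],s['ee_rot'][0][0]),3),'F',np.round(s['force'],1),'gap',round(s['finger_gap'],1),s['grip_force'])
E
python3 - <<'E'
from h import *
s,c=wrist();st(s);print(c['K'],c['hand_eye'].round(3),s['joint_pos'])
np.savez('w1.npz',img=c['img'],K=c['K'],hand_eye=c['hand_eye'],eef_pos=s['eef_pos'],ee_rot=s['ee_rot'])
cv2.imwrite('pics/w1.png',np.clip(c['img'][:,:,::-1]*1.5,0,255).astype('uint8'))
E
```

```text
t 1.98 [ 538.5 -322.9  208.7] yawx 1.608 F [-0.7  0.4  0.2] gap 34.2 0.0
[[325.1922621    0.         277.18514179]
 [  0.         325.1922621  208.74731554]
 [  0.           0.           1.        ]] [[ 2.0000e-03 -9.6100e-01 -2.7800e-01  7.0521e+01]
 [ 1.0000e+00  2.0000e-03  0.0000e+00  1.6000e-01]
 [ 1.0000e-03 -2.7800e-01  9.6100e-01 -1.2510e+02]
 [ 0.0000e+00  0.0000e+00  0.0000e+00  1.0000e+00]] [-6.40996188e-01  4.98899141e-01  1.66437043e-01  1.23797271e+00
 -1.95060972e-04  8.92226066e-01]
```

View pics/w1.png

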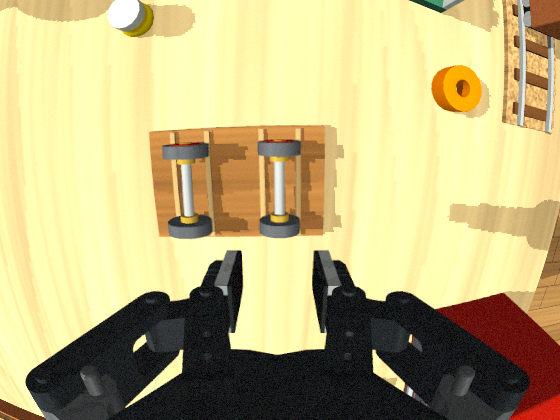

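Wrist view: far wheelset's axle runs from (279,160) to (279,217), near one's from (186,162) to (189,217).

Run:
```python
from h import *
c=np.load('w1.npz');s=c
for p in[(278,158),(279,216),(186,161),(190,218)]:print(p,wonz(s,c,p,32).round(1))
for p in[(279,140),(279,236),(185,144),(190,237)]:print('outer',p,wonz(s,c,p,42).round(1))
```

```text
(278, 158) [ 538.1 -290.5   32. ]
(279, 216) [ 541.4 -347.    32. ]
(186, 161) [ 450.2 -295.6   32. ]
(190, 218) [ 452.7 -352.8   32. ]
outer (279, 140) [ 538.3 -272.9   42. ]
outer (279, 236) [ 542. -364.   42.]
outer (185, 144) [ 452.2 -278.3   42. ]
outer (190, 237) [ 454.5 -369.2   42. ]
```

Call:
drive_tool:
  commands: "0.4 0.005 0.002 0.07 0;0.4 0.005 0.002 0.14 0;0.4 0.005 0.002 0.18 0;0.4 0.005 0.002 0.205 0;0.4 0.005 0.002 0.216 0;0.4 0.005 0.002 0.216 0"
  force: 30

```text
time_s: 2.78
eef_pos: [540.6, -317.9, 35.5]
ee_rot: [[-0.04, 0.999, -0.0], [0.999, 0.04, 0.0], [0.0, -0.0, -1.0]]
force: [0.6, -0.3, 0.1]
finger_gap: 34.0
grip_force: 0.0
```

Call:
drive_tool:
  commands: "0 0 0 0 0;0 0 0 0 0;0 0 0 0 0;0 0 0 0 0"
  force: 30

```text
time_s: 3.28
eef_pos: [541.6, -318.5, 36.8]
ee_rot: [[-0.041, 0.999, 0.002], [0.999, 0.041, -0.002], [-0.002, 0.002, -1.0]]
force: [-1.5, -0.2, 5.1]
finger_gap: 8.8
grip_force: 29.6
```

Call:
drive_tool:
  commands: "0 0 0 -0.06 0;0 0 0 -0.125 0;0 0.075 0.004 -0.15 0.05;0 0.15 0.008 -0.15 0.1;0 0.225 0.012 -0.15 0.15;0 0.30 0.016 -0.15 0.2;0 0.35 0.0195 -0.15 0.275;0 0.369 0.0195 -0.15 0.275;0 0.369 0.0195 -0.15 0.275;0 0.369 0.0195 -0.15 0.275"

```text
time_s: 4.53
eef_pos: [544.5, -23.5, 155.4]
ee_rot: [[0.175, 0.984, -0.0], [0.984, -0.175, -0.001], [-0.001, 0.0, -1.0]]
force: [0.3, -0.6, -1.7]
finger_gap: 8.9
grip_force: 29.8
```

Run:
```python
from h import *
s,c=wrist();st(s)
np.savez('w2.npz',img=c['img'],K=c['K'],hand_eye=c['hand_eye'],eef_pos=s['eef_pos'],ee_rot=s['ee_rot'])
cv2.imwrite('pics/w2.png',np.clip(c['img'][:,:,::-1]*1.5,0,255).astype('uint8'))
```

```text
t 4.53 [544.5 -23.5 155.4] yawx 1.394 F [ 0.3 -0.6 -1.7] gap 8.9 29.825941622257233
```

View pics/w2.png

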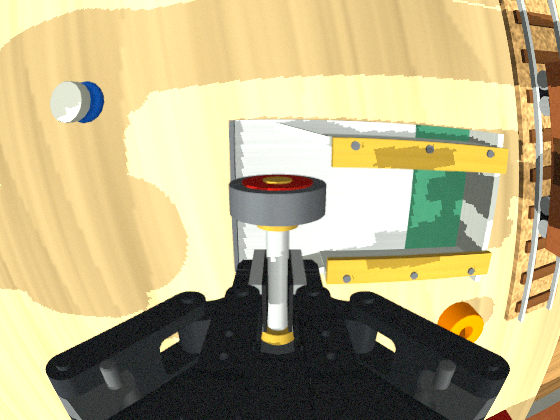

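Wrist view: wheelset held square at (278,280), gauge rails at (420,153) and (408,267), entry lip at column 235.

Run:
```python
from h import *
c=np.load('w2.npz');s=c
L=[(-50,54),(-50,34),(95,54),(95,34),(-50,-34),(95,-34)]
P=[(332,137),(333,166),(507,148),(508,173),(327,257),(489,252)]
g=fit(L,[wonz(s,c,p,68) for p in P]);print(g)
x,y,a=g[0];R=np.array([[np.cos(a),-np.sin(a)],[np.sin(a),np.cos(a)]])
for gx in(-85,30,55):print(gx,R@[gx,0]+[x,y])
w=[wonz(s,c,p,151) for p in[(278,228),(277,337)]];print(w)
print('tcp in gauge',R.T@(s['eef_pos'][:2]-[x,y]),[R.T@(q[:2]-[x,y]) for q in w])
```

```text
(array([ 6.30070396e+02, -3.34159695e+01, -1.80541111e-01]), array([[ 0.5,  1.4],
       [-1. ,  1. ],
       [ 1.4, -0.2],
       [-2.8,  0.3],
       [-0.6, -1.2],
       [ 2.5, -1.2]]))
-85 [546.45192846 -18.15320666]
30 [659.58279596 -38.80282695]
55 [684.17646281 -43.29187484]
[array([549.36941947,   0.66968363, 151.        ]), array([538.88012536, -56.33508764, 151.        ])]
tcp in gauge [-85.96202577  -5.58308636] [array([-85.50980216,  19.04082599]), array([-85.59272442, -38.92090589])]
```

Run:
```python
from h import *
c=np.load('w2.npz');s=c
x,y,a=630.1,-33.4,-.178;R=np.array([[np.cos(a),-np.sin(a)],[np.sin(a),np.cos(a)]])
for z in(149,152):print(z,[(p,(R.T@(wonz(s,c,p,z)[:2]-[x,y])).round(1)) for p in[(278,181),(278,229),(277,331)]])
# lip corners & entry edge of plate z=25
for p in[(232,122),(236,265)]:print((R.T@(wonz(s,c,p,25)[:2]-[x,y])).round(1))
```

```text
149 [((278, 181), array([-85.6,  39. ])), ((278, 229), array([-85.5,  18.1])), ((277, 331), array([-85.7, -36.4]))]
152 [((278, 181), array([-85.6,  39.6])), ((278, 229), array([-85.5,  19.1])), ((277, 331), array([-85.7, -34.1]))]
[-121.3   61.5]
[-121.7  -60.3]
```

Call:
drive_tool:
  commands: "0 0.0075 0 0.05 0;0 0.0075 0 0.1 0;0 0.0075 0 0.125 0;0 0.0075 0 0.136 0;0 0.0075 0 0.136 0;0.1 0.0075 0 0.136 0;0.2 0.0075 0 0.136 0;0.25 0.0075 0 0.136 0;0.25 0.0075 0 0.136 0"

```text
time_s: 5.7
eef_pos: [545.8, -16.3, 47.2]
ee_rot: [[0.174, 0.985, 0.001], [0.985, -0.174, -0.0], [-0.0, 0.001, -1.0]]
force: [0.3, 0.4, -0.3]
finger_gap: 21.1
grip_force: 0.0
```

Run:
```python
from h import *
s,c=wrist();st(s)
np.savez('w3.npz',img=c['img'],K=c['K'],hand_eye=c['hand_eye'],eef_pos=s['eef_pos'],ee_rot=s['ee_rot'])
cv2.imwrite('pics/w3.png',np.clip(c['img'][:,:,::-1]*1.5,0,255).astype('uint8'))
```

```text
t 5.7 [545.8 -16.3  47.2] yawx 1.396 F [ 0.3  0.4 -0.3] gap 21.1 0.0
```

View pics/w3.png

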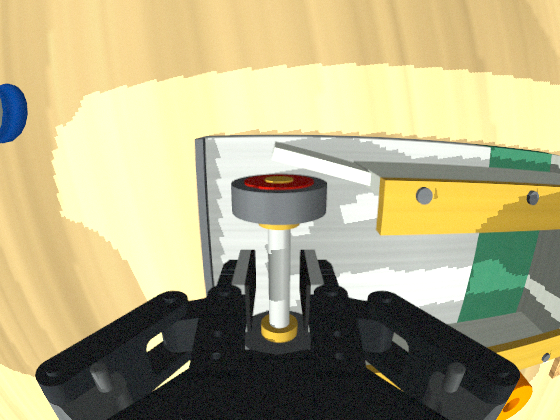

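Call:
drive_tool:
  commands: "0.25 0 0.008 0.004 0;0.25 0 0.014 0.004 0;0.25 0 0.02 0.004 0;0.25 0 0.026 0.004 0;0.25 0 0.031 0.004 0;0.25 0 0.031 0.004 0"

```text
time_s: 6.5
eef_pos: [569.1, -20.6, 43.2]
ee_rot: [[0.174, 0.985, -0.002], [0.985, -0.174, -0.0], [-0.0, -0.002, -1.0]]
force: [-2.5, 0.2, 2.0]
finger_gap: 21.2
grip_force: 1.4
```

Call:
drive_tool:
  commands: "0.25 0 0.004 0 0;0.25 0 0.008 0 0;0.25 0 0.008 0 0"

```text
time_s: 6.88
eef_pos: [571.8, -21.9, 42.6]
ee_rot: [[0.174, 0.985, -0.008], [0.985, -0.174, -0.001], [-0.002, -0.008, -1.0]]
force: [-10.0, -1.8, 6.5]
finger_gap: 21.3
grip_force: 4.9
```

Run:
```python
from h import *
s,c=wrist();st(s)
np.savez('w4.npz',img=c['img'],K=c['K'],hand_eye=c['hand_eye'],eef_pos=s['eef_pos'],ee_rot=s['ee_rot'])
i=np.clip(c['img'][:,:,::-1]*1.5,0,255).astype('uint8')[110:370,130:470]
j=optics.read_camera('scene')['img'][190:300,200:330,::-1]
a=cv2.resize(i,(400,306));b=cv2.resize(np.clip(j*1.5,0,255).astype('uint8'),(400,338),interpolation=cv2.INTER_CUBIC)
o=np.zeros((338,800,3),'uint8');o[:306,:400]=a;o[:,400:]=b
cv2.imwrite('pics/w4.png',o)
```

```text
t 6.88 [571.8 -21.9  42.6] yawx 1.396 F [-10.   -1.8   6.5] gap 21.3 4.937831908464432
```

View pics/w4.png

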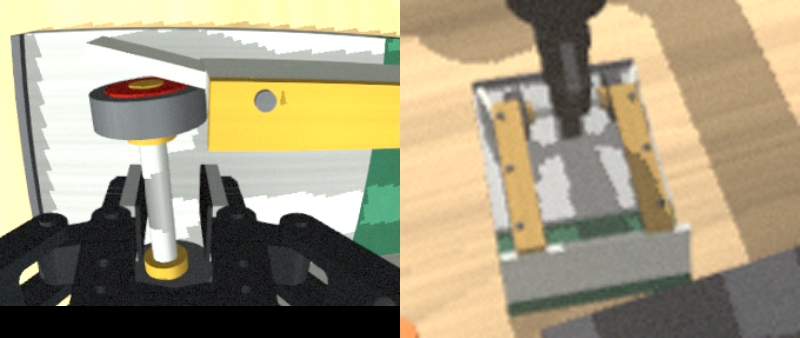

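The axle is skewed: its +y wheel (left view, (148,110)) rubs the funnel's +y flare, so the set sits about 4 mm too far towards +y. I'll back off, re-grip outside the rails and shift −y.

Call:
drive_tool:
  commands: "0.25 0 -0.006 0 0;0.25 0 -0.012 0 0;0.25 0 -0.018 0 0;0.25 0 -0.022 0 0;0.25 0 -0.024 0 0;0.25 0 -0.024 0 0"

```text
time_s: 7.72
eef_pos: [557.3, -18.4, 43.5]
ee_rot: [[0.174, 0.985, 0.0], [0.985, -0.174, -0.0], [-0.0, 0.0, -1.0]]
force: [0.5, -0.7, -0.1]
finger_gap: 21.4
grip_force: 0.0
```

Call:
drive_tool:
  commands: "0 0 0 0 0;0 0 0 0 0;0 0 0 0 0;0 0 0 -0.006 0;0 0 0 -0.008 0;0 -0.003 0 -0.008 0;0 -0.005 0 -0.008 0;0 -0.005 0 -0.004 0;0 -0.005 0 -0.001 0;0 -0.005 0 -0.001 0"
  force: 20

```text
time_s: 8.98
eef_pos: [556.3, -22.3, 43.9]
ee_rot: [[0.174, 0.985, -0.001], [0.985, -0.174, 0.0], [-0.0, -0.001, -1.0]]
force: [-1.4, 0.8, -2.5]
finger_gap: 9.0
grip_force: 20.2
```

Call:
drive_tool:
  commands: "0.1 0 0 0 0;0.2 0 0 0 0;0.25 0 0 0 0;0.25 0 0 0 0"

```text
time_s: 9.48
eef_pos: [556.8, -22.3, 44.5]
ee_rot: [[0.174, 0.985, 0.001], [0.985, -0.174, -0.0], [-0.0, 0.001, -1.0]]
force: [-0.2, 0.6, 0.3]
finger_gap: 21.2
grip_force: 0.0
```

Call:
drive_tool:
  commands: "0.25 0 0.008 0 0;0.25 0 0.014 0 0;0.25 0 0.02 0 0;0.25 0 0.026 0 0;0.25 0 0.031 0 0;0.25 0 0.031 0 0"

```text
time_s: 10.22
eef_pos: [581.3, -26.7, 44.3]
ee_rot: [[0.174, 0.985, 0.0], [0.985, -0.174, -0.0], [-0.0, 0.0, -1.0]]
force: [0.0, 0.1, -0.1]
finger_gap: 21.5
grip_force: 0.0
```

Call:
drive_tool:
  commands: "0.25 0 0.005 0 0;0.25 0 0.01 0 0;0.25 0 0.01 0 0"

```text
time_s: 10.6
eef_pos: [589.3, -28.1, 44.4]
ee_rot: [[0.174, 0.985, 0.001], [0.985, -0.174, -0.0], [-0.0, 0.001, -1.0]]
force: [-0.3, 0.4, -0.1]
finger_gap: 21.0
grip_force: 0.0
```

Call:
drive_tool:
  commands: "0.25 0 0.005 0 0;0.25 0 0.01 0 0;0.25 0 0.01 0 0"

```text
time_s: 10.98
eef_pos: [597.2, -29.5, 44.3]
ee_rot: [[0.174, 0.985, 0.001], [0.985, -0.174, -0.0], [-0.0, 0.001, -1.0]]
force: [-0.5, -1.1, -0.2]
finger_gap: 21.2
grip_force: 0.0
```

Call:
drive_tool:
  commands: "0.25 0 0.005 0 0;0.25 0 0.01 0 0;0.25 0 0.01 0 0"

```text
time_s: 11.35
eef_pos: [605.1, -30.9, 44.3]
ee_rot: [[0.174, 0.985, 0.001], [0.985, -0.174, -0.0], [-0.0, 0.001, -1.0]]
force: [-0.1, 0.8, 0.9]
finger_gap: 21.3
grip_force: 0.0
```

Call:
drive_tool:
  commands: "0.25 0 0.005 0 0;0.25 0 0.01 0 0;0.25 0 0.01 0 0"

```text
time_s: 11.72
eef_pos: [613.0, -32.3, 44.3]
ee_rot: [[0.174, 0.985, 0.001], [0.985, -0.174, -0.0], [-0.0, 0.001, -1.0]]
force: [-0.2, 0.4, 0.8]
finger_gap: 21.1
grip_force: 0.0
```

Call:
drive_tool:
  commands: "0.25 0 0.005 0 0;0.25 0 0.01 0 0;0.25 0 0.01 0 0"

```text
time_s: 12.1
eef_pos: [620.9, -33.7, 44.4]
ee_rot: [[0.174, 0.985, 0.001], [0.985, -0.174, -0.0], [-0.0, 0.001, -1.0]]
force: [0.8, 0.5, 0.2]
finger_gap: 21.2
grip_force: 0.0
```

Call:
drive_tool:
  commands: "0.25 0 0.005 0 0;0.25 0 0.01 0 0;0.25 0 0.01 0 0"

```text
time_s: 12.48
eef_pos: [628.7, -35.1, 44.3]
ee_rot: [[0.174, 0.985, 0.0], [0.985, -0.174, -0.0], [-0.0, 0.001, -1.0]]
force: [0.3, 0.2, -0.8]
finger_gap: 21.0
grip_force: 0.0
```

Run:
```python
from h import *
s,c=wrist();st(s)
cv2.imwrite('pics/w5.png',np.clip(c['img'][:,:,::-1]*1.5,0,255).astype('uint8'))
```

```text
t 12.47 [628.7 -35.1  44.3] yawx 1.396 F [ 0.3  0.2 -0.8] gap 21.0 0.0
```

View pics/w5.png

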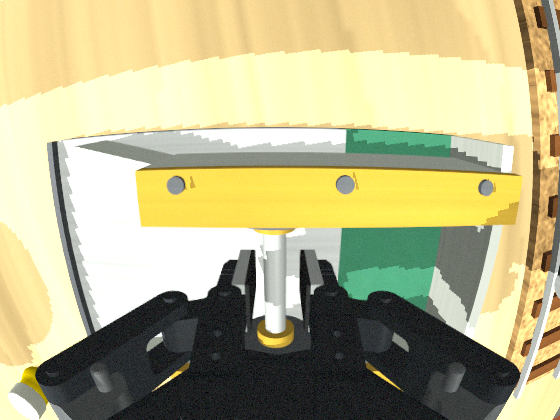

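Axle (275,280) is straight between the pads, rolling freely at about x = −3 mm in the gauge. Continue.

Call:
drive_tool:
  commands: "0.25 0 0.005 0 0;0.25 0 0.01 0 0;0.25 0 0.01 0 0"

```text
time_s: 12.9
eef_pos: [636.6, -36.5, 44.3]
ee_rot: [[0.174, 0.985, 0.0], [0.985, -0.174, -0.0], [-0.0, 0.001, -1.0]]
force: [-0.6, -0.2, 0.1]
finger_gap: 21.3
grip_force: 0.0
```

Call:
drive_tool:
  commands: "0.25 0 0.006 0 0;0.25 0 0.012 0 0;0.25 0 0.018 0 0;0.25 0 0.024 0 0;0.25 0 0.024 0 0"

```text
time_s: 13.52
eef_pos: [655.5, -39.8, 44.3]
ee_rot: [[0.174, 0.985, 0.0], [0.985, -0.174, -0.0], [-0.0, 0.0, -1.0]]
force: [-0.0, 0.4, 0.2]
finger_gap: 21.1
grip_force: 0.0
```

Call:
drive_tool:
  commands: "0.25 0 0.006 0 0;0.25 0 0.012 0 0;0.25 0 0.018 0 0;0.25 0 0.024 0 0;0.25 0 0.03 0 0;0.25 0 0.034 0 0;0.25 0 0.034 0 0"

```text
time_s: 14.4
eef_pos: [682.0, -44.5, 44.2]
ee_rot: [[0.174, 0.985, 0.0], [0.985, -0.174, -0.0], [-0.0, 0.0, -1.0]]
force: [0.5, 0.1, 0.0]
finger_gap: 21.5
grip_force: 0.0
```

Run:
```python
from h import *
s,c=wrist();st(s)
cv2.imwrite('pics/w6.png',np.clip(c['img'][:,:,::-1]*1.5,0,255).astype('uint8'))
```

```text
t 14.4 [682.  -44.5  44.2] yawx 1.396 F [0.5 0.1 0. ] gap 21.5 0.0
```

View pics/w6.png

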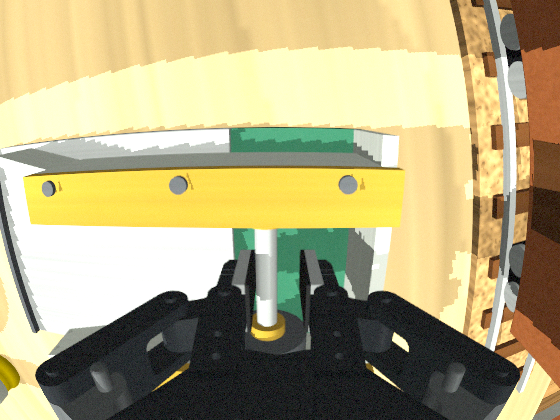

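The axle (266,280) sits over the green floor near x≈49 mm: the true set is in the pocket. Go for the second one.

Call:
drive_tool:
  commands: "0.25 0 0 -0.04 0;0.25 0 0 -0.1 0;0.25 0 0 -0.16 0;0.4 -0.07 -0.04 -0.16 -0.1;0.4 -0.14 -0.08 -0.16 -0.2;0.4 -0.21 -0.12 -0.16 -0.275;0.4 -0.28 -0.16 -0.16 -0.275;0.4 -0.35 -0.2 -0.16 -0.275;0.4 -0.394 -0.221 -0.16 -0.275;0.4 -0.394 -0.221 -0.16 -0.275;0.4 -0.394 -0.221 -0.16 -0.275"

```text
time_s: 15.82
eef_pos: [452.9, -323.6, 172.4]
ee_rot: [[-0.041, 0.999, 0.0], [0.999, 0.041, 0.001], [0.0, 0.0, -1.0]]
force: [0.6, -0.1, -0.9]
finger_gap: 34.1
grip_force: 0.0
```

Run:
```python
from h import *
s,c=wrist();st(s)
# bright axle pixels near expected spot: project candidate columns
i=c['img'].astype(int);g=i.min(2);m=((i.max(2)-g<25)&(g>110)).astype('uint8');m[:, :200]=0;m[:,360:]=0;m[320:]=0
n,l,a,ce=cv2.connectedComponentsWithStats(m)
for k in range(1,n):
    if a[k][4]>100:print(a[k],ce[k].round(1),wonz(s,c,ce[k],35).round(1))
```

```text
t 15.82 [ 452.9 -323.6  172.4] yawx 1.611 F [ 0.6 -0.1 -0.9] gap 34.1 0.0
[269 173  10  59 542] [273.1 201.6] [ 449.6 -322.9   35. ]
```

Call:
drive_tool:
  commands: "0.4 0 -0.002 0.06 0;0.4 0 -0.002 0.11 0;0.4 0 -0.002 0.145 0;0.4 0 -0.002 0.163 0;0.4 0 -0.002 0.1705 0;0.4 0 -0.002 0.1705 0;0 0 -0.002 0.1705 0;0 0 -0.002 0.1705 0;0 0 -0.002 0.1705 0;0 0 -0.002 0.1705 0"
  force: 30

```text
time_s: 17.12
eef_pos: [451.9, -324.8, 37.0]
ee_rot: [[-0.041, 0.999, 0.002], [0.999, 0.041, -0.002], [-0.002, 0.002, -1.0]]
force: [-0.5, 0.8, 6.1]
finger_gap: 8.6
grip_force: 29.6
```

Call:
drive_tool:
  commands: "0 0 0 -0.06 0;0 0 0 -0.125 0;0 0.075 0.03 -0.15 0.05;0 0.15 0.06 -0.15 0.1;0 0.225 0.09 -0.15 0.15;0 0.30 0.12 -0.15 0.2;0 0.35 0.137 -0.15 0.275;0 0.373 0.137 -0.15 0.275;0 0.373 0.137 -0.15 0.275;0 0.373 0.137 -0.15 0.275"

```text
time_s: 18.38
eef_pos: [548.0, -22.6, 155.6]
ee_rot: [[0.175, 0.985, -0.001], [0.985, -0.175, -0.001], [-0.001, -0.001, -1.0]]
force: [0.0, -0.1, -2.2]
finger_gap: 8.8
grip_force: 29.8
```

Run:
```python
from h import *
s,c=wrist();st(s)
a=np.load('w2.npz')
# collar/hub gold pixels near the hand, compared with first wheelset
for im in(a['img'],c['img']):
    h=cv2.cvtColor(im,cv2.COLOR_RGB2HSV);m=cv2.inRange(h,(12,120,60),(35,255,255));m[:, :250]=0;m[:,305:]=0;m[:160]=0
    n,l,q,ce=cv2.connectedComponentsWithStats(m)
    print([(q[k][:5].tolist(),ce[k].round(1).tolist()) for k in range(1,n) if q[k][4]>40])
```

```text
t 18.38 [548.  -22.6 155.6] yawx 1.395 F [ 0.  -0.1 -2.2] gap 8.8 29.82057273387909
[([263, 176, 29, 9, 191], [277.1, 179.9]), ([257, 225, 41, 6, 159], [277.0, 227.7]), ([261, 326, 33, 20, 426], [277.0, 336.7])]
[([263, 173, 30, 8, 198], [277.5, 176.3]), ([258, 222, 40, 6, 154], [277.7, 224.4]), ([261, 325, 33, 18, 401], [277.0, 334.6])]
```

Call:
drive_tool:
  commands: "0 0 0 0.05 0;0 0 0 0.1 0;0 0 0 0.125 0;0 0 0 0.136 0;0 0 0 0.137 0;0.1 0 0 0.137 0;0.2 0 0 0.137 0;0.25 0 0 0.137 0;0.25 0 0 0.139 0"

```text
time_s: 19.55
eef_pos: [549.1, -21.5, 45.3]
ee_rot: [[0.174, 0.985, 0.001], [0.985, -0.174, -0.0], [-0.0, 0.001, -1.0]]
force: [-0.1, -0.3, 0.6]
finger_gap: 21.6
grip_force: 0.0
```

Call:
drive_tool:
  commands: "0.25 0 0.006 0 0;0.25 0 0.012 0 0;0.25 0 0.018 0 0;0.25 0 0.018 0 0"

```text
time_s: 20.05
eef_pos: [563.4, -24.1, 44.7]
ee_rot: [[0.174, 0.985, 0.001], [0.985, -0.174, -0.0], [-0.0, 0.001, -1.0]]
force: [0.1, 0.9, -0.1]
finger_gap: 21.6
grip_force: 0.0
```

Call:
drive_tool:
  commands: "0.25 0 0.005 0 0;0.25 0 0.01 0 0;0.25 0 0.01 0 0"

```text
time_s: 20.42
eef_pos: [571.2, -25.5, 44.8]
ee_rot: [[0.174, 0.985, 0.001], [0.985, -0.174, -0.0], [-0.0, 0.001, -1.0]]
force: [0.3, 0.8, -0.7]
finger_gap: 21.4
grip_force: 0.0
```

Call:
drive_tool:
  commands: "0.25 0 0.004 0 0;0.25 0 0.0075 0 0;0.25 0 0.0075 0 0"

```text
time_s: 20.8
eef_pos: [576.9, -26.5, 44.8]
ee_rot: [[0.174, 0.985, 0.001], [0.985, -0.174, -0.0], [-0.0, 0.001, -1.0]]
force: [0.5, -0.1, -0.3]
finger_gap: 21.3
grip_force: 0.0
```

Call:
drive_tool:
  commands: "0.25 0 0.004 0 0;0.25 0 0.0075 0 0;0.25 0 0.0075 0 0"

```text
time_s: 21.18
eef_pos: [579.0, -26.8, 44.1]
ee_rot: [[0.174, 0.985, -0.006], [0.985, -0.174, 0.001], [-0.0, -0.007, -1.0]]
force: [-6.5, 0.5, 7.1]
finger_gap: 21.4
grip_force: 3.8
```

Run:
```python
from h import *
s,c=wrist();st(s)
cv2.imwrite('pics/w7.png',np.clip(c['img'][110:370,130:470,::-1]*1.5,0,255).astype('uint8'))
```

```text
t 21.18 [579.  -26.8  44.1] yawx 1.396 F [-6.5  0.5  7.1] gap 21.4 3.848867565393448
```

View pics/w7.png

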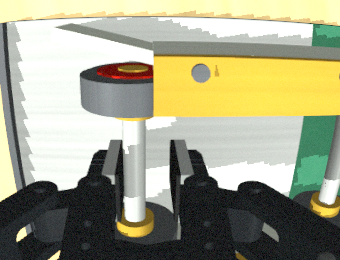

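The picture shows the axle straight, with the wheel (118,90 in the crop) wedged at the rail mouth (153,80) while the other set lies in the pocket. It binds, so back it goes.

Call:
drive_tool:
  commands: "0.25 0 -0.005 0 0;0.25 0 -0.01 0 0;0.25 0 -0.014 0 0;0.25 0 -0.018 0 0;0.25 0 -0.022 0 0;0.25 0 -0.022 0 0"

```text
time_s: 21.98
eef_pos: [564.6, -24.3, 44.6]
ee_rot: [[0.174, 0.985, -0.0], [0.985, -0.174, -0.0], [-0.0, -0.0, -1.0]]
force: [0.4, 0.2, -0.5]
finger_gap: 21.5
grip_force: 0.0
```

Call:
drive_tool:
  commands: "0.25 0 -0.006 0 0;0.25 0 -0.012 0 0;0.25 0 -0.018 0 0;0.25 0 -0.02 0 0;0.25 0 -0.02 0 0"

```text
time_s: 22.6
eef_pos: [549.3, -21.6, 44.8]
ee_rot: [[0.174, 0.985, 0.0], [0.985, -0.174, -0.0], [-0.0, 0.0, -1.0]]
force: [-0.4, -0.4, 0.7]
finger_gap: 21.2
grip_force: 0.0
```

Call:
drive_tool:
  commands: "0 0 0 0 0;0 0 0 0 0;0 0 0 0 0;0 0 0 -0.03 0;0 0 0 -0.08 0;0 0 0 -0.14 0;0 0 0 -0.16 0;0 0 0 -0.16 0"
  force: 30

```text
time_s: 23.6
eef_pos: [550.3, -21.8, 173.7]
ee_rot: [[0.174, 0.985, 0.003], [0.985, -0.174, -0.001], [-0.0, 0.003, -1.0]]
force: [-0.9, -0.0, -2.7]
finger_gap: 8.3
grip_force: 29.6
```

Call:
drive_tool:
  commands: "0 0.07 -0.032 0 0;0 0.14 -0.064 0 0;0 0.21 -0.096 0 0;0 0.28 -0.128 0 0;0 0.35 -0.16 0 0;0 0.405 -0.186 0 0;0 0.405 -0.186 0 0;0 0.405 -0.186 0 0"

```text
time_s: 24.6
eef_pos: [458.3, 322.6, 171.0]
ee_rot: [[0.174, 0.985, -0.002], [0.985, -0.174, -0.002], [-0.003, -0.002, -1.0]]
force: [0.1, -0.4, -2.4]
finger_gap: 8.8
grip_force: 29.6
```

Call:
drive_tool:
  commands: "0 0 0 0.06 0;0 0 0 0.12 0;0 0 0 0.15 0;0 0 0 0.165 0;0 0 0 0.172 0;0 0 0 0.172 0;0.1 0 0 0.172 0;0.25 0 0 0.172 0;0.3 0 0 0.172 0;0.3 0 0 0.172 0;0.3 0 0 0.172 0"

```text
time_s: 25.98
eef_pos: [459.3, 323.4, 35.2]
ee_rot: [[0.174, 0.985, 0.0], [0.985, -0.174, 0.0], [0.0, 0.0, -1.0]]
force: [-0.6, 0.7, 0.8]
finger_gap: 25.5
grip_force: 0.0
```

Call:
drive_tool:
  commands: "0.3 0 0 -0.03 0;0.3 0 0 -0.08 0;0.3 0 0 -0.14 0;0.3 0 0 -0.2 0;0.3 0 0 -0.2 0;0.3 0 0 -0.2 0"

```text
time_s: 26.72
eef_pos: [459.0, 323.2, 194.6]
ee_rot: [[0.174, 0.985, -0.0], [0.985, -0.174, -0.0], [-0.0, -0.0, -1.0]]
force: [0.9, 0.4, -1.0]
finger_gap: 25.5
grip_force: 0.0
```

Run:
```python
from h import *
s,c=wrist();st(s)
i=c['img'].astype(int);g=i.min(2);m=((i.max(2)-g<25)&(g>100)).astype('uint8');m[:, :200]=0;m[:,360:]=0;m[320:]=0
n,l,a,ce=cv2.connectedComponentsWithStats(m)
for k in range(1,n):
    if a[k][4]>100:print(a[k],ce[k].round(1),wonz(s,c,ce[k],28).round(1))
t=optics.read_camera('top');i=t['img'].astype(int)
g=i.min(2);m=((i.max(2)-g<25)&(g>70)).astype('uint8')
# silver axle between the rails near the pocket
print('pocket px grey map:');K,T=t['K'],t['cam_to_world']
for gx in range(30,80,5):
    w=np.array([630+gx*.984,-35-gx*.177,35]);p=K@(T[:3,:3].T@(w-T[:3,3]));u,v=(p[:2]/p[2]).round().astype(int);print(gx,u,v,i[v,u-4:u+5].mean(0).round())
```

```text
t 26.73 [459.  323.2 194.6] yawx 1.396 F [ 0.9  0.4 -1. ] gap 25.5 0.0
[274 165  10  55 492] [278.1 191.4] [460.4 325.7  28. ]
pocket px grey map:
30 340 179 [58. 69. 60.]
35 341 177 [50. 70. 57.]
40 341 175 [63. 77. 67.]
45 341 173 [116. 116. 115.]
50 341 171 [91. 94. 90.]
55 342 170 [60. 71. 61.]
60 342 168 [45. 58. 45.]
65 342 166 [42. 54. 43.]
70 343 164 [43. 56. 44.]
75 343 162 [48. 67. 54.]
```

```bash
python3 -c "
from plant import ticket
print(ticket.sign_off())"
```

```text
the job is handed in; nothing more can be done
None
```

The job is handed in: the true wheelset lies in the green pocket, about 46 mm along the gauge. The out-of-round one bound at the rail mouth at about 7 N of push; I rolled it back out and set it in the middle of the red tray, with about 27 s on the robot's clock. On its first run the true set rubbed the side of the funnel at about 10 N and was re-set 4 mm over. The hand-in returned no verdict, so the result is not confirmed.

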